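# Change over the silver bars in the stamping jig

## Task

The bars lying in the green stamping jig have been struck: slacken the jig's clamp, lift them straight up out of the jig's U brackets and lay them flat in the wooden tray, then lift every fresh bar out of the bracket rack and lay it home in the jig, one bar to a nest. When all are in, turn the clamp knob clockwise until its ratchet slips and clicks a few times, then stop (less than half a turn of clicking in all), so that the bars are held against the end stop and the soft silver is not bruised. Leave the stake, punch and file that lie around where they are.

Things in the scene. Friction and masses are not known exactly. Their poses are not given: they have to be found in the camera images.
- jig: stamping jig fixed to the bench: green plate 170 x 225 x 12 mm with three parallel nests. Origin on the bench under the middle of the middle nest, z up, bars lie along y. The end stop's face is at y = +55 mm (45 mm high); the clamp jaw (150 mm wide, 45 mm high) closes from the -y side; the green clamp block with the knob on top is at y = -115 mm (70 x 60 mm, 50 mm high)
- nest1 (a point): centre of a bar lying home in the first nest (jig x = -50, y = 0, z = 39 mm). Each nest is a rail 12 mm wide, its top 30 mm above the bench, with open-topped steel U brackets at jig y = -36 and +36 mm: 10 mm long, inner width 22 mm, lips flared outwards, 47 mm high
- nest2 (a point): the same for the middle nest (jig x = 0)
- nest3 (a point): the same for the third nest (jig x = +50 mm)
- knob (a point): centre of the round knurled steel clamp knob (40 mm diameter, 26 mm high, upright axis), 73 mm above the bench; under it a collar 54 mm across, top 60 mm above the bench. Clockwise from above closes the jaw, with 0.03 N m, till it presses on the bars (or its travel ends); then at 0.15 N m the knob slips and clicks on while collar and jaw stand. Anticlockwise it drives the collar
- jaw (a joint): position of the clamp jaw in m: 0 just touching bars that lie against the end stop (as at the start), negative when open, -0.0105 fully open; it moves 3.18 mm per radian (20 mm a turn) of the knob. Without bars it would close to +0.0045. Opened by 6 to 9 mm it leaves bars free to go in and out
- ratchet (a joint): how far in rad the knob has slipped (clicked) clockwise past its collar since the start; 0 at the start, only grows; a click every 0.26 rad
- rack: bar rack fixed to the bench: wooden board 160 x 125 x 16 mm with three pairs of open-topped steel U brackets (at x = -50, 0, +50 mm and y = -38, +38 mm; inner width 22 mm, floor 36 mm above the bench, lips flared, 53 mm high), in which the fresh bars lie along y. Origin on the bench under its middle, z up
- tray_in (a point): centre of the inner floor of the loose wooden tray, 215 x 155 mm outside (x, y), 35 mm high, walls 6 mm, about 0.7 kg; z up. There is room for three bars side by side along its y axis, at x = -56, 0 and +56 mm
- fresh1_c (a point): centre of a fresh, unmarked square silver bar 18 x 18 x 110 mm, about 0.36 kg. The point is its centre; its y axis runs along its length. Starts in the rack; absent (None) in some runs
- fresh2_c (a point): centre of a fresh, unmarked square silver bar 18 x 18 x 110 mm, about 0.36 kg. The point is its centre; its y axis runs along its length. Starts in the rack; absent (None) in some runs
- fresh3_c (a point): centre of a fresh, unmarked square silver bar 18 x 18 x 110 mm, about 0.36 kg. The point is its centre; its y axis runs along its length. Starts in the rack; absent (None) in some runs
- done1_c (a point): centre of a struck bar (a row of small dark hallmarks near one end): square silver bar 18 x 18 x 110 mm, about 0.36 kg. The point is its centre; its y axis runs along its length. Starts in the jig; absent (None) in some runs
- done2_c (a point): centre of a struck bar (a row of small dark hallmarks near one end): square silver bar 18 x 18 x 110 mm, about 0.36 kg. The point is its centre; its y axis runs along its length. Starts in the jig; absent (None) in some runs
- done3_c (a point): centre of a struck bar (a row of small dark hallmarks near one end): square silver bar 18 x 18 x 110 mm, about 0.36 kg. The point is its centre; its y axis runs along its length. Starts in the jig; absent (None) in some runs
- stake: bystander on the bench, not to be disturbed: mushroom-headed forming stake, 72 mm across, 80 mm high, standing
- punch: bystander on the bench, not to be disturbed: steel punch, 75 mm long, lying
- file: bystander on the bench, not to be disturbed: hand file with wooden handle, 235 mm long, lying
Not all that is in view belongs to the job. What is shaped like the part that bears fresh3_c but pink or yellow is not meant.

How it is judged:
On the way, in this order (a step that is already met when the one before it is completed fails the run):
1. the clamp is slackened: the jaw is backed off by at least 3.5 mm (value of joint jaw below -0.0035 m), for 0.2 s.
2. every fresh bar lies home in a nest of the jig, with the clamp still open and not clicked (x of fresh1_c in the frame of jig between -0.058 and 0.058 m and y of fresh1_c in the frame of jig between -0.012 and 0.012 m and z of fresh1_c in the frame of jig between 0.035 and 0.0425 m and angle between the y axis of each of fresh1_c, fresh2_c, fresh3_c and the y axis of jig, either way round below 0.07 rad and x of fresh2_c in the frame of jig between -0.058 and 0.058 m and y of fresh2_c in the frame of jig between -0.012 and 0.012 m and z of fresh2_c in the frame of jig between 0.035 and 0.0425 m and x of fresh3_c in the frame of jig between -0.058 and 0.058 m and y of fresh3_c in the frame of jig between -0.012 and 0.012 m and z of fresh3_c in the frame of jig between 0.035 and 0.0425 m and value of joint jaw below -0.002 m and value of joint ratchet below 0.3 rad), for 0.2 s.
3. with every fresh bar home, the knob has slipped and clicked (0.4 rad or more) (x of fresh1_c in the frame of jig between -0.058 and 0.058 m and y of fresh1_c in the frame of jig between -0.012 and 0.012 m and z of fresh1_c in the frame of jig between 0.035 and 0.0425 m and angle between the y axis of each of fresh1_c, fresh2_c, fresh3_c and the y axis of jig, either way round below 0.07 rad and x of fresh2_c in the frame of jig between -0.058 and 0.058 m and y of fresh2_c in the frame of jig between -0.012 and 0.012 m and z of fresh2_c in the frame of jig between 0.035 and 0.0425 m and x of fresh3_c in the frame of jig between -0.058 and 0.058 m and y of fresh3_c in the frame of jig between -0.012 and 0.012 m and z of fresh3_c in the frame of jig between 0.035 and 0.0425 m and value of joint jaw above -0.002 m and value of joint ratchet above 0.4 rad), for 0.2 s.
At the end, for the whole second after the job is handed in: every fresh bar lies home in a nest (centre height within 3.5 mm, parallel within 0.07 rad, lengthwise within 3.5 mm of the nest centre), the jaw is closed on them within 2 mm, the ratchet has slipped 0.4 to 3.3 rad, and every struck bar lies flat in the tray (all of step 3 and y of fresh1_c in the frame of jig between -0.0035 and 0.0035 m and y of fresh2_c in the frame of jig between -0.0035 and 0.0035 m and y of fresh3_c in the frame of jig between -0.0035 and 0.0035 m and x of done1_c in the frame of tray_in between -0.103 and 0.103 m and y of done1_c in the frame of tray_in between -0.072 and 0.072 m and z of done1_c in the frame of tray_in between 0 and 0.032 m and angle between done1_c's own y axis and vertical between 1.37 and 1.77 rad and x of done2_c in the frame of tray_in between -0.103 and 0.103 m and y of done2_c in the frame of tray_in between -0.072 and 0.072 m and z of done2_c in the frame of tray_in between 0 and 0.032 m and angle between done2_c's own y axis and vertical between 1.37 and 1.77 rad and x of done3_c in the frame of tray_in between -0.103 and 0.103 m and y of done3_c in the frame of tray_in between -0.072 and 0.072 m and z of done3_c in the frame of tray_in between 0 and 0.032 m and angle between done3_c's own y axis and vertical between 1.37 and 1.77 rad and value of joint jaw below 0.002 m and value of joint ratchet below 3.3 rad); the robot touches nothing.
It fails at once if the knob is turned on clicking for more than half a turn (3.3 rad of slip in all) (value of joint ratchet above 3.3 rad).
It fails at once if the stake, punch or file on the bench is shifted by more than 6 cm (distance of any of stake, punch, file from where it was at the start of the episode above 0.06 m).
Of fresh1, fresh2, fresh3 only 2 to 3 are there at a start; the rules pass over those that are not, and their reading is None.
Of done1, done2, done3 only 2 to 3 are there at a start; the rules pass over those that are not, and their reading is None.
At some moment in a run one of tray may be knocked a few centimetres aside while the robot is not near it.
Once in a run the grip may slacken for a moment while it holds something.
It also fails if it takes over 210 s, if anything falls off the work surface, if the arm or the gripper's body presses on something with over 40 N, if the wrist force passes 120 N, or if a joint passes its speed limit or range.

## Robot

A 6-joint arm with a two-finger parallel gripper is mounted at the origin on the work surface. World frame = base frame: x ahead of the robot, y to its left, z up, the work surface at z = 0. Lengths are in m, angles in rad, forces in N, time in s.
With the tool pointing down it reaches from about 0.225 to 0.875 m from the base axis. Payload 3.4 kg.
Tool frame: the origin (TCP) lies between the finger pads; the fingertips stand 8 mm ahead of it and the grasp point (between the pads) lies 11 mm behind it; z points along the fingers, y is the line along which they close (so a half turn about z gives the same grasp; the last joint's range is limited). The gripper opens to 85 mm and grips with 20 to 120 N. Pads are 22 mm wide; open, the fingers measure 114 mm over their backs; the gripper's body (76 mm by 85 mm) begins 54 mm behind the grasp point. The pads swing forward as they close: fully open they stand 13 mm farther back than shut.
Start: joints at [0.993, 0.276, 1.505, -0, 1.361, -0.121], TCP at [0.254, 0.516, 0.239] pointing down, gripper open.
Joint ranges: [-2.89, 2.89], [-0.75, 2.08], [0.22, 2.7], [-1.18, 4.32], [0.11, 2.71], [-2.7, 2.7]. Speed limits (rad/s): [2.57, 2.57, 3.14, 3.14, 3.14, 3.14].

## Interface

Orientations are given as a unit quaternion [w, x, y, z].
In Python, from rig import manip gives the robot as it stands.
- The arm moves only by the tool move_arm, never from a script. Its argument "deltas" is a list that holds one entry, the list of rows, each a list of 5 numbers: the shift along the tool's x, y, z normalised to -1 to 1, where 1 is 80 cm, then the turn about the tool's z normalised to -1 to 1, where 1 is 120 degrees, then the closure, from -1 (fully open) to 1 (shut). In form: [[[tx, ty, tz, twist, grip], ...]]. A call has 1 to 12 rows; each row is the pose to reach, as a shift and turn from the pose commanded when the call began, along the tool's axes at that moment; what a row does not reach only later rows make up. A row lasts 1/10 s, in which the tool goes at most 50 mm and 8.59 degrees, less where a joint would pass 70% of its speed; a pose out of reach is approached as far as the arm can. A call with a number of a shift or a turn outside -1 to 1 is refused whole. A call with a gripper value outside its range is refused whole. The fingers move at their own pace and stop on an object; "squeeze" is the grip in N (left out, the last holds). Time passes only in rows, so rows that repeat a pose let the fingers close. It gives the time, the measured TCP pose, the force, the opening and the grip force at its end, in the units of the state.
- manip.get_state(): the state, without advancing time (a new reading comes with each control period).
- manip.get_image(name): name is "side" or "top"; returns the picture (384x512x3 uint8, red, green, blue); there is no depth.
- manip.camera_params(name): a dict with "fx", "fy", "cx", "cy" (pixels), "R" (3x3) and "t" (3): a world point X has camera coordinates R X + t. Camera axes: x right, y down, z forward; pixel columns grow to the right and rows downward; lengths in m; the calibration is good to about 2 mm. A picture is of the moment at which its call begins. camera_params takes no time and is no camera call.
- manip.sign_off(): hands the job in; it is judged then, once.
The state is a dict: "clock": time; "qpos": joint angles; "qd": joint speeds; "effort": joint torques, N m; "position": TCP position; "ee_rot": TCP orientation; "contact_force": force on the tool from outside, world axes, zero at the start; "moment": the same for the moment, N m; "width": finger opening in m; "gripper_force": force on a finger pad.
Only numpy, scipy, OpenCV 4.12 (cv2) and the standard library are available. Lean on these libraries where they do the work, as an engineer would, in place of code of your own. Each camera call takes 0.05 s, during which the arm holds its last target. There are 200 camera calls.

## Working session

There is one attempt and no reset: what is moved stays moved. The work goes in short steps, Python scripts to look and compute and a tool call to move; the robot and the scene stay as the last step left them, time stands still between calls to the robot, and variables do not carry over. Pictures are saved under pics/ and viewed, at most 14 in all, crops included, and the job is handed in when it is done.

Besides the shell and the picture viewer there is one more tool, called as a command line: name --argument value ..., lists and objects as JSON in quotes. move_arm: Moves the arm, as the interface text tells. Scaled input: -1 to 1 covers 80 cm each way for a shift and 120 degrees each way for a turn. Its arguments: {"type":"object","properties":{"deltas":{"type":"array","items":{"type":"array","items":{"type":"array","items":{"type":"number","minimum":-1,"maximum":1}}}},"squeeze":{"type":"number"}},"required":["deltas"]}

```bash
ls; mkdir -p pics; python3 - <<'E'
from rig import manip
import cv2
for n in("top","side"):
    im=manip.get_image(n); cv2.imwrite(f"pics/{n}0.png",im[:,:,::-1]); cv2.imwrite(f"pics/{n}0b.png",cv2.resize(im[:,:,::-1],(800,600),interpolation=cv2.INTER_CUBIC))
    print(manip.camera_params(n))
print(manip.get_state())
E
```

```text
pics
{'fx': 357.38606112484723, 'fy': 357.38606112484723, 'cx': 253.0559370113238, 'cy': 188.80635829630168, 'R': array([[-0.02386466, -0.99961675, -0.01402982],
       [-0.99705122,  0.02482255, -0.0726134 ],
       [ 0.07293383,  0.01225555, -0.99726148]]), 't': array([-0.01628162,  0.47369673,  1.03841871])}
{'fx': 468.9952691764803, 'fy': 468.9952691764803, 'cx': 253.21644152230698, 'cy': 193.59423495881626, 'R': array([[ 0.98550452, -0.16964099, -0.00166658],
       [-0.12845486, -0.73975083, -0.66050592],
       [ 0.11081602,  0.65114565, -0.75081899]]), 't': array([-0.48330177,  0.06622183,  1.57255761])}
{'clock': 0.1, 'qpos': array([ 9.92980207e-01,  2.76534568e-01,  1.50599085e+00, -6.65648162e-06,
        1.36068932e+00, -1.20989155e-01]), 'qd': array([ 0.0012103 , -0.00208487, -0.00419074,  0.00199851, -0.0014235 ,
       -0.00022676]), 'effort': array([ 6.92891444e-04, -4.17693830e+01, -2.46405065e+01, -5.10343341e-06,
        5.85298476e-03,  1.09282473e-05]), 'position': array([0.25339023, 0.51566096, 0.23853084]), 'ee_rot': array([-2.74591626e-04,  2.26431745e-01,  9.74026697e-01, -7.63151133e-04]), 'contact_force': array([-0.81823333, -0.19928042, -0.7292191 ]), 'moment': array([-0.01435122, -0.03828105,  0.0327747 ]), 'gripper_force': 0.0, 'width': 0.08548657205608354}
```

View pics/top0b.png

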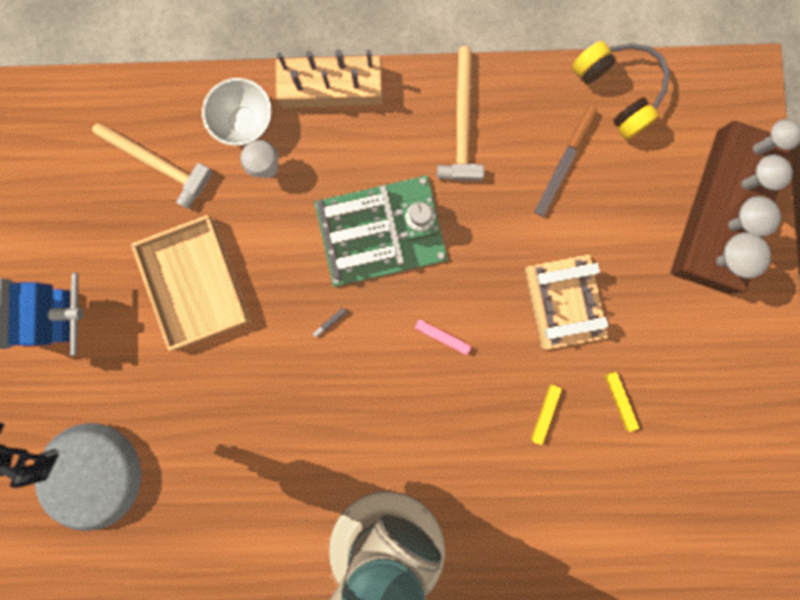

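View pics/side0b.png

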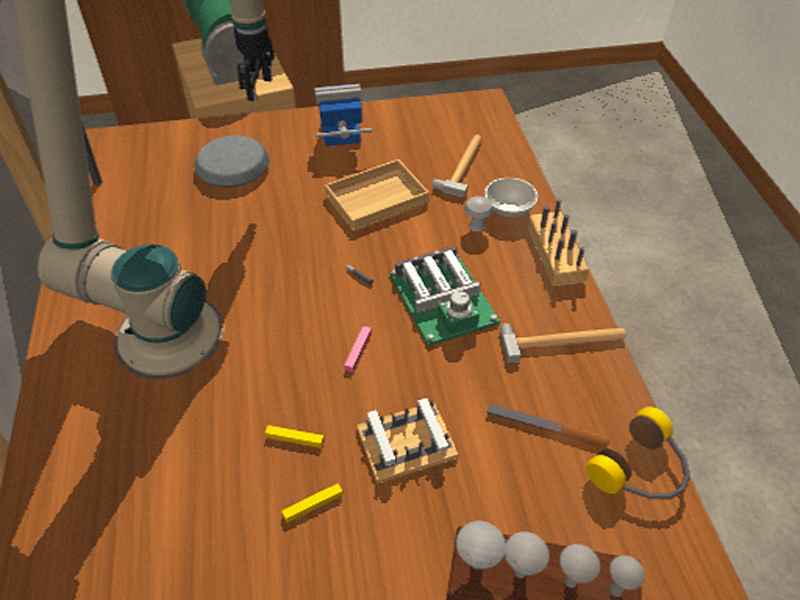

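The top view shows the jig at (385,230) with three white bars, its knob at (420,215), and the rack at (568,300) with two white bars. The tray is at (190,285), the stake at (258,160), the punch at (332,322) and the file at (567,165). The pink bar (443,337) and yellow bars (547,414), (622,402) are decoys. The fresh bars are the two white ones in the rack, and the struck bars are the three in the jig. I'll confirm this in enlarged crops.

```bash
python3 - <<'E'
import cv2,numpy as np
im=cv2.imread("pics/top0.png")
def crop(x,y,w,h,s): return cv2.resize(im[y:y+h,x:x+w],None,fx=s,fy=s,interpolation=cv2.INTER_CUBIC)
cv2.imwrite("pics/c_jig.png",crop(195,105,100,85,7))
cv2.imwrite("pics/c_rack.png",crop(330,155,70,75,8))
cv2.imwrite("pics/c_tray.png",crop(80,130,90,100,6))
E
```

```text
(no output)
```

View pics/c_jig.png

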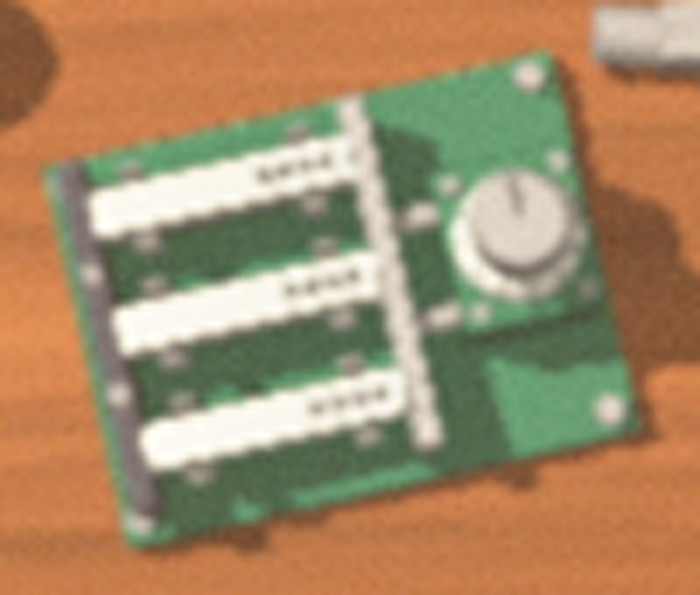

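View pics/c_rack.png

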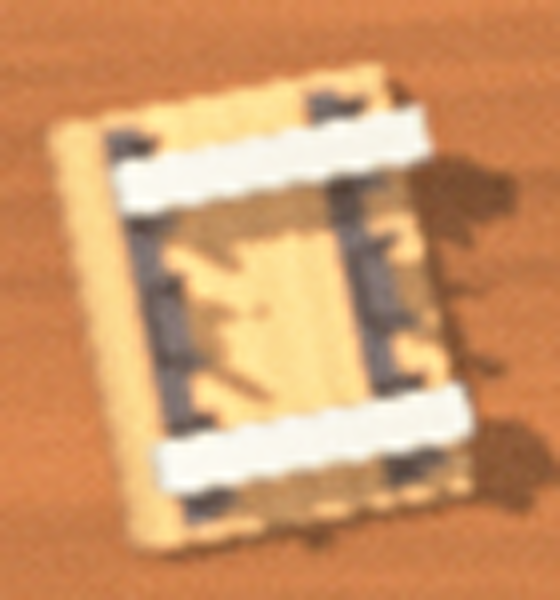

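View pics/c_tray.png

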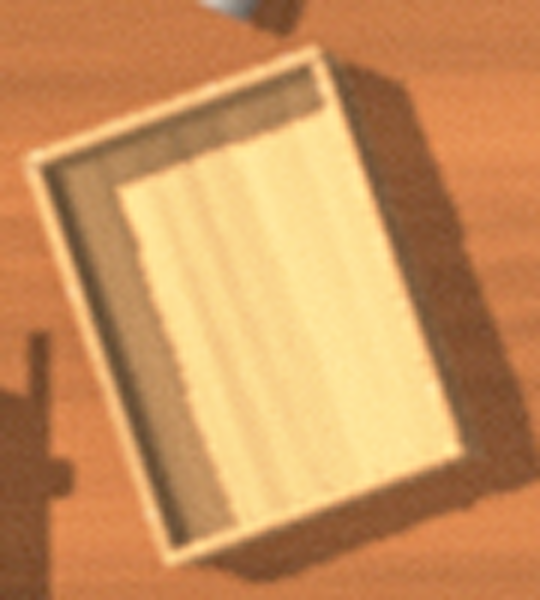

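The jig crop shows three bars with hallmarks, so these are the struck bars. Their left ends are at (92,213), (114,331) and (142,446), and the knob top is at (519,213). The rack crop shows two unmarked bars, which are the fresh ones. The tray crop shows the rim corners at (25,158), (325,48), (470,455) and (165,565). Next I fit the poses.

```bash
cat > h.py <<'E'
from rig import manip
import numpy as np
from scipy.optimize import least_squares
def proj(X,cam="top"):
    c=manip.camera_params(cam); P=np.atleast_2d(X)@c["R"].T+c["t"]
    return np.c_[c["fx"]*P[:,0]/P[:,2]+c["cx"],c["fy"]*P[:,1]/P[:,2]+c["cy"]]
def place(p,L):
    L=np.atleast_2d(L); c,s=np.cos(p[2]),np.sin(p[2])
    return np.c_[p[0]+c*L[:,0]-s*L[:,1],p[1]+s*L[:,0]+c*L[:,1],L[:,2]]
def px(pts,off,s): return (np.array(pts,float)+.5)/s-.5+off
def fit(L,uv,p0):
    r=least_squares(lambda p:(proj(place(p,L))-uv).ravel(),p0,loss="soft_l1"); 
    print("pose",r.x.round(4),"deg",np.degrees(r.x[2]).round(2),"res px",np.abs(r.fun).max().round(2)); return r.x
def rel(*targets):
    """targets (x,y,z,yaw of tool y) -> normalised rows from the present pose"""
    from scipy.spatial.transform import Rotation as R
    st=manip.get_state(); q=st["ee_rot"]; M=R.from_quat(q,scalar_first=True).as_matrix(); y0=np.arctan2(M[1,1],M[0,1])
    for t in targets:
        d=M.T@(np.array(t[:3])-st["position"])/.8; tw=-(t[3]-y0)/np.radians(120)
        print(np.round(d,4).tolist(),round(tw,4))
def st():
    s=manip.get_state(); print({k:np.round(s[k],4).tolist() for k in("clock","position","contact_force","moment","width","gripper_force")},"q6",s["qpos"][5].round(3))
E
python3 - <<'E'
from h import *
J=px([(92,213),(114,331),(142,446),(519,213),(352,160),(380,276),(404,390)],(195,105),7)
LJ=np.array([(50,55,48),(0,55,48),(-50,55,48),(0,-115,86),(50,-55,48),(0,-55,48),(-50,-55,48)])/1e3
j=fit(LJ,J,[.45,0,.2]); print((proj(place(j,LJ))-J).round(2).tolist())
for n in(50,0,-50): print("nest",place(j,[n/1e3,0,.039]).round(4))
print("knob",place(j,[0,-.115,.073]).round(4))
K=px([(115,170),(125,215),(420,108),(432,155),(158,447),(165,492),(465,383),(472,435)],(330,155),8)
LK=np.array([(59,55,54),(41,55,54),(59,-55,54),(41,-55,54),(-41,55,54),(-59,55,54),(-41,-55,54),(-59,-55,54)])/1e3
k=fit(LK,K,[.35,-.3,.2]); print((proj(place(k,LK))-K).round(2).tolist())
for n in(50,-50): print("rack",place(k,[n/1e3,0,.045]).round(4))
T=px([(25,158),(325,48),(470,455),(165,565)],(80,130),6)
LT=np.array([(107.5,77.5,35),(107.5,-77.5,35),(-107.5,-77.5,35),(-107.5,77.5,35)])/1e3
t=fit(LT,T,[.35,.3,.3]); print((proj(place(t,LT))-T).round(2).tolist())
for n in(56,0,-56): print("tray",place(t,[n/1e3,0,.015]).round(4))
kn=place(j,[0,-.115,.073])[0]
rel((*kn[:2],.2,-1.2),(*kn[:2],.15,-1.2),(*kn[:2],.072,-1.2))
E
```

```text
pose [0.592  0.0361 0.1964] deg 11.25 res px 1.05
[[-0.03, 0.16], [0.44, -0.08], [0.08, 0.24], [0.31, 1.05], [-0.21, -0.55], [-0.47, -0.53], [-0.12, -0.11]]
nest [[0.6411 0.0459 0.039 ]]
nest [[0.592  0.0361 0.039 ]]
nest [[0.543  0.0263 0.039 ]]
knob [[ 0.6145 -0.0767  0.073 ]]
pose [ 0.4533 -0.3491  0.1404] deg 8.05 res px 0.99
[[-0.57, -0.99], [-0.67, -0.41], [-0.57, 0.42], [-0.87, 0.74], [0.5, -0.92], [0.79, -0.25], [0.53, 0.7], [0.87, 0.49]]
rack [[ 0.5028 -0.3421  0.045 ]]
rack [[ 0.4037 -0.3561  0.045 ]]
pose [0.5061 0.3586 0.3337] deg 19.12 res px 0.58
[[0.22, -0.35], [-0.22, -0.36], [-0.29, 0.16], [0.29, 0.58]]
tray [[0.559 0.377 0.015]]
tray [[0.5061 0.3586 0.015 ]]
tray [[0.4532 0.3403 0.015 ]]
[-0.7317, -0.4654, 0.0488] 1.1048
[-0.7317, -0.4653, 0.1113] 1.1048
[-0.7317, -0.4651, 0.2088] 1.1048
```

```bash
python3 - <<'E'
from h import *
J=px([(92,213),(114,331),(142,446),(519,217),(352,160),(380,276),(404,390),(45,170),(548,52),(645,430),(135,548)],(195,105),7)
def LJ(a): return np.array([(50,55,48),(0,55,48),(-50,55,48),(0,-115,86),(50,-55,48),(0,-55,48),(-50,-55,48),(85,a+225,12),(85,a,12),(-85,a,12),(-85,a+225,12)])/1e3
r=least_squares(lambda p:(proj(place(p,LJ(p[3]*1e3)))-J).ravel(),[.59,.036,.19,-.15],loss="soft_l1",f_scale=.3)
j=r.x;print(j.round(4),np.degrees(j[2]));print(r.fun.reshape(-1,2).round(1).tolist())
for n in(50,0,-50): print("nest",place(j,[n/1e3,0,.039]).round(4))
print("knob",place(j,[0,-.115,.073]).round(4))
K=px([(115,170),(125,215),(420,108),(432,155),(158,447),(165,492),(465,383),(472,435),(50,128),(380,65),(475,490),(140,548)],(330,155),8)
def LK(a,b): return np.array([(59,55+a,54),(41,55+a,54),(59,-55+a,54),(41,-55+a,54),(-41,55+b,54),(-59,55+b,54),(-41,-55+b,54),(-59,-55+b,54),(80,62.5,16),(80,-62.5,16),(-80,-62.5,16),(-80,62.5,16)])/1e3
r=least_squares(lambda p:(proj(place(p,LK(p[3]*1e3,p[4]*1e3)))-K).ravel(),[.45,-.35,.15,0,0],loss="soft_l1",f_scale=.3)
k=r.x;print(k.round(4),np.degrees(k[2]));print(r.fun.reshape(-1,2).round(1).tolist())
for n,a in((50,k[3]),(-50,k[4])): print("rack",place(k,[n/1e3,a,.045]).round(4))
E
```

```text
[ 0.5917  0.036   0.2012 -0.1517] 11.527307424072777
[[-0.1, 0.4], [0.5, 0.1], [0.2, 0.4], [0.3, 0.4], [-0.3, -0.5], [-0.5, -0.5], [-0.0, -0.1], [-0.1, -0.6], [0.9, -0.5], [0.0, 0.1], [-0.8, 0.2]]
nest [[0.6407 0.046  0.039 ]]
nest [[0.5917 0.036  0.039 ]]
nest [[0.5427 0.0261 0.039 ]]
knob [[ 0.6147 -0.0766  0.073 ]]
[ 0.453  -0.3484  0.1668 -0.0039  0.0025] 9.55890070104455
[[0.1, -0.6], [0.2, -0.0], [-0.1, -0.2], [-0.2, 0.1], [-0.1, -0.2], [0.3, 0.4], [-0.3, 0.4], [0.2, 0.1], [-0.1, -0.1], [0.1, -0.3], [0.0, -0.1], [-0.1, 0.7]]
rack [[ 0.503  -0.3439  0.045 ]]
rack [[ 0.4033 -0.3543  0.045 ]]
```

move_arm --deltas '[[[-0.7317, -0.4653, 0.04, 0.985, -1], [-0.7317, -0.4653, 0.04, 0.985, -1], [-0.7317, -0.4653, 0.04, 0.985, -1], [-0.7317, -0.4653, 0.04, 0.985, -1], [-0.7317, -0.4653, 0.04, 0.985, -1], [-0.7317, -0.4653, 0.04, 0.985, -1], [-0.7317, -0.4653, 0.04, 0.985, -1], [-0.7317, -0.4653, 0.04, 0.985, -1], [-0.7317, -0.4653, 0.04, 0.985, -1], [-0.7317, -0.4653, 0.04, 0.985, -1], [-0.7317, -0.4653, 0.04, 0.985, -1], [-0.7317, -0.4653, 0.04, 0.985, -1]]]'

```text
clock: 1.3
position: [0.5662, 0.0024, 0.2112]
ee_rot: [-0.0, 0.905, 0.425, -0.0]
contact_force: [0.6, -0.4, 0.3]
width: 0.0855
gripper_force: 0.0
```

```bash
python3 - <<'E'
from h import *
st(); rel((.6147,-.0766,.14,-.95),(.6147,-.0766,.072,-.95))
E
```

```text
{'clock': 1.3, 'position': [0.5662, 0.0024, 0.2112], 'contact_force': [0.6305, -0.394, 0.2537], 'moment': [0.0426, -0.031, 0.0026], 'width': 0.0855, 'gripper_force': 0.0} q6 0.574
[-0.0373, 0.1098, 0.089] 0.1229
[-0.0373, 0.1099, 0.174] 0.1229
```

move_arm --deltas '[[[-0.0373, 0.1098, 0.089, 0.1229, -1], [-0.0373, 0.1098, 0.089, 0.1229, -1], [-0.0373, 0.1098, 0.089, 0.1229, -1], [-0.0373, 0.1098, 0.089, 0.1229, -1], [-0.0373, 0.1098, 0.089, 0.1229, -1], [-0.0373, 0.1098, 0.089, 0.1229, -1]]]'

```text
clock: 1.9
position: [0.6147, -0.0729, 0.1419]
ee_rot: [0.0, 0.951, 0.309, 0.001]
contact_force: [-0.2, 0.1, -0.3]
width: 0.0854
gripper_force: 0.0
```

```bash
python3 - <<'E'
from h import *
st(); rel((.6147,-.0766,.073,-.95))
import cv2
a=manip.get_image("top")[80:200,220:340,::-1]; b=manip.get_image("side")[110:230,230:350,::-1]
cv2.imwrite("pics/k1.png",cv2.resize(np.hstack([a,b]),(800,400),interpolation=cv2.INTER_CUBIC))
print(proj([.6147,-.0766,.086]),proj([.6147,-.0766,.086],"side"))
E
```

```text
{'clock': 1.9, 'position': [0.6147, -0.0729, 0.1419], 'contact_force': [-0.2109, 0.0887, -0.3343], 'moment': [0.0243, -0.0364, -0.0131], 'width': 0.0854, 'gripper_force': 0.0} q6 0.71
[-0.0029, 0.0037, 0.0862] 0.0041
[[268.98345707 135.96782884]] [[294.80483255 189.63695739]]
```

View pics/k1.png

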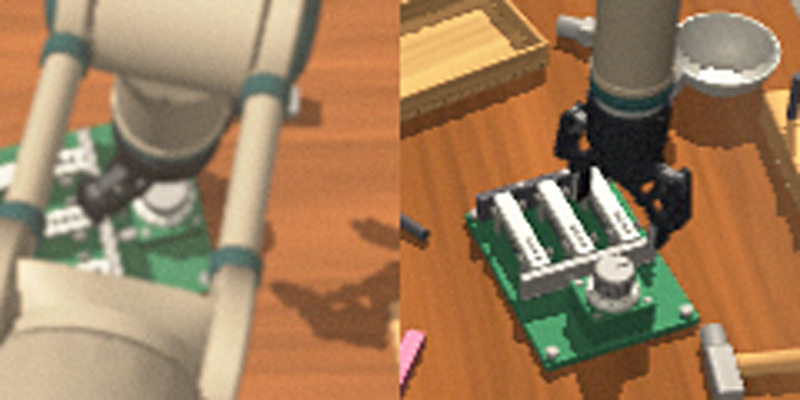

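The side view puts the knob top at (617,263) in the crop; my fit predicts (616,265), so they agree. I'll descend.

move_arm --deltas '[[[0, 0, 0.02, 0, -1], [0, 0, 0.04, 0, -1], [0, 0, 0.06, 0, -1], [0, 0, 0.06, 0, -1], [0, 0, 0.06, 0, -1]]]'

```text
clock: 2.5
position: [0.6149, -0.0737, 0.0934]
ee_rot: [0.0, 0.951, 0.309, 0.0]
contact_force: [-0.7, 0.3, 0.5]
width: 0.0852
gripper_force: 0.0
```

```bash
python3 - <<'E'
from h import *
st(); rel((.6147,-.0766,.073,-.95))
E
```

```text
{'clock': 2.5, 'position': [0.6149, -0.0737, 0.0934], 'contact_force': [-0.6551, 0.2674, 0.5466], 'moment': [-0.0396, 0.042, 0.0025], 'width': 0.0852, 'gripper_force': 0.0} q6 0.711
[-0.0023, 0.0028, 0.0255] 0.0037
```

move_arm --deltas '[[[-0.0023, 0.0028, 0.012, 0.0037, -1], [-0.0023, 0.0028, 0.0255, 0.0037, -1], [-0.0023, 0.0028, 0.0255, 0.0037, -1], [-0.0023, 0.0028, 0.0255, 0.0037, 1], [-0.0023, 0.0028, 0.0255, 0.0037, 1], [-0.0023, 0.0028, 0.0255, 0.0037, 1], [-0.0023, 0.0028, 0.0255, 0.0037, 1], [-0.0023, 0.0028, 0.0255, 0.0037, 1], [-0.0023, 0.0028, 0.0255, 0.0037, 1], [-0.0023, 0.0028, 0.0255, 0.0037, 1]]]' --squeeze 40

```text
clock: 3.5
position: [0.6148, -0.0773, 0.0726]
ee_rot: [0.0, 0.952, 0.305, 0.0]
contact_force: [-0.6, 0.4, 5.1]
width: 0.0383
gripper_force: 40.4
```

```bash
python3 - <<'E'
from h import *
st()
E
```

```text
{'clock': 3.5, 'position': [0.6148, -0.0773, 0.0726], 'contact_force': [-0.5917, 0.4358, 5.1311], 'moment': [0.083, 0.1718, 0.0613], 'width': 0.0383, 'gripper_force': 40.4153} q6 0.714
```

move_arm --deltas '[[[0, 0, -0.001, -0.07, 1], [0, 0, -0.001, -0.14, 1], [0, 0, -0.001, -0.21, 1], [0, 0, -0.001, -0.28, 1], [0, 0, -0.001, -0.35, 1], [0, 0, -0.001, -0.42, 1], [0, 0, -0.001, -0.49, 1], [0, 0, -0.001, -0.56, 1], [0, 0, -0.001, -0.63, 1], [0, 0, -0.001, -0.7, 1], [0, 0, -0.001, -0.77, 1], [0, 0, -0.001, -0.84, 1]]]'

```text
clock: 4.7
position: [0.615, -0.0773, 0.0727]
ee_rot: [0.0, 0.369, 0.929, 0.0]
contact_force: [0.6, -0.2, 1.9]
width: 0.0384
gripper_force: 40.6
```

```bash
python3 - <<'E'
from h import *
st()
E
```

```text
{'clock': 4.7, 'position': [0.615, -0.0773, 0.0727], 'contact_force': [0.5699, -0.1988, 1.8745], 'moment': [0.0801, -0.0736, -0.0321], 'width': 0.0384, 'gripper_force': 40.5998} q6 -1.052
```

move_arm --deltas '[[[0, 0, 0, -0.07, 1], [0, 0, 0, -0.14, 1], [0, 0, 0, -0.21, 1], [0, 0, 0, -0.26, 1], [0, 0, 0, -0.26, 1]]]'

```text
clock: 5.2
position: [0.615, -0.0772, 0.0727]
ee_rot: [0.0, 0.109, 0.994, 0.0]
contact_force: [1.7, 0.3, 1.0]
width: 0.0381
gripper_force: 40.6
```

```bash
python3 - <<'E'
from h import *
st()
E
```

```text
{'clock': 5.2, 'position': [0.615, -0.0772, 0.0727], 'contact_force': [1.6701, 0.3375, 0.9607], 'moment': [0.1235, -0.1223, 0.068], 'width': 0.0381, 'gripper_force': 40.5958} q6 -1.59
```

move_arm --deltas '[[[0, 0, 0, 0, -1], [0, 0, 0, 0, -1], [0, 0, 0, 0, -1], [0, 0, 0, 0, -1], [0, 0, 0, 0, -1], [0, 0, -0.02, 0, -1], [0, 0, -0.05, 0, -1], [0, 0, -0.1, 0, -1], [0, 0, -0.1, 0, -1]]]'

```text
clock: 6.1
position: [0.6182, -0.0781, 0.1585]
ee_rot: [0.006, 0.109, 0.994, -0.001]
contact_force: [0.7, -0.2, 1.3]
width: 0.0854
gripper_force: 0.0
```

```bash
python3 - <<'E'
from h import *
st(); rel((.6407,.046,.15,.2012))
import cv2
b=manip.get_image("side")[130:230,240:340,::-1]
cv2.imwrite("pics/s2.png",cv2.resize(b,(600,600),interpolation=cv2.INTER_CUBIC))
E
```

```text
{'clock': 6.1, 'position': [0.6182, -0.0781, 0.1585], 'contact_force': [0.6697, -0.2307, 1.2797], 'moment': [0.0239, -0.0375, 0.0152], 'width': 0.0854, 'gripper_force': 0.0} q6 -1.59
[0.0062, 0.1575, 0.0105] 0.5497
```

View pics/s2.png

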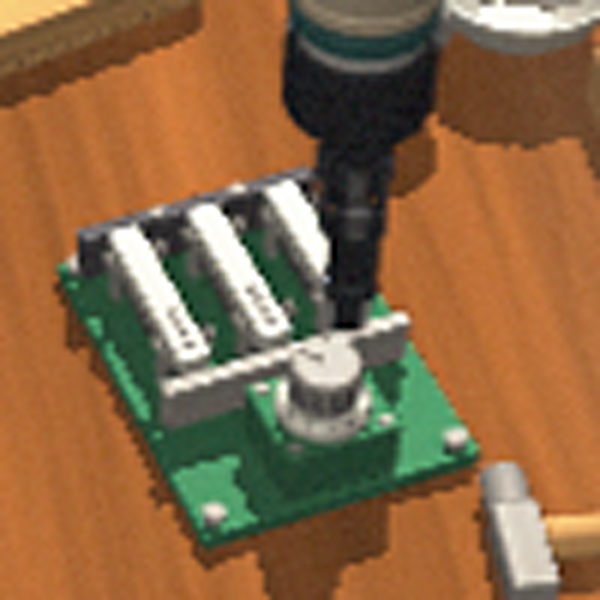

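The jaw at (285,360) now stands clear of the bar ends, so the clamp is open. Next is the bar in the third nest.

move_arm --deltas '[[[0.0062, 0.1575, 0.0105, 0.5497, 0.1], [0.0062, 0.1575, 0.0105, 0.5497, 0.1], [0.0062, 0.1575, 0.0105, 0.5497, 0.1], [0.0062, 0.1575, 0.0105, 0.5497, 0.1], [0.0062, 0.1575, 0.0105, 0.5497, 0.1], [0.0062, 0.1575, 0.0105, 0.5497, 0.1], [0.0062, 0.1575, 0.0105, 0.5497, 0.1], [0.0062, 0.1575, 0.0105, 0.5497, 0.1], [0.0062, 0.1575, 0.0105, 0.5497, 0.1], [0.0062, 0.1575, 0.0105, 0.5497, 0.1], [0.0062, 0.1575, 0.0105, 0.5497, 0.1]]]'

```text
clock: 7.25
position: [0.6367, 0.0468, 0.1439]
ee_rot: [-0.0, 0.632, 0.775, -0.0]
contact_force: [-0.1, -0.7, 0.2]
width: 0.0384
gripper_force: 0.0
```

```bash
python3 - <<'E'
from h import *
st(); rel((.6407,.046,.06,.2012),(.6407,.046,.037,.2012))
E
```

```text
{'clock': 7.25, 'position': [0.6367, 0.0468, 0.1439], 'contact_force': [-0.0857, -0.6997, 0.1729], 'moment': [-0.0164, -0.043, -0.0048], 'width': 0.0384, 'gripper_force': 0.0} q6 -0.239
[-0.002, 0.0048, 0.1049] 0.0008
[-0.002, 0.0048, 0.1336] 0.0008
```

move_arm --deltas '[[[-0.002, 0.0048, 0.03, 0.0008, 0.1], [-0.002, 0.0048, 0.06, 0.0008, 0.1], [-0.002, 0.0048, 0.09, 0.0008, 0.1], [-0.002, 0.0048, 0.09, 0.0008, 0.1], [-0.002, 0.0048, 0.09, 0.0008, 0.1]]]'

```text
clock: 7.75
position: [0.641, 0.046, 0.0724]
ee_rot: [-0.0, 0.633, 0.774, -0.0]
contact_force: [0.4, 0.6, -0.2]
width: 0.0384
gripper_force: 0.0
```

```bash
python3 - <<'E'
from h import *
st(); rel((.6407,.046,.037,.2012))
E
```

```text
{'clock': 7.75, 'position': [0.641, 0.046, 0.0724], 'contact_force': [0.3529, 0.6496, -0.1641], 'moment': [-0.0148, 0.0197, -0.0059], 'width': 0.0384, 'gripper_force': 0.0} q6 -0.237
[0.0001, -0.0004, 0.0443] -0.0004
```

Good. I'll go down, close and read the forces.

move_arm --deltas '[[[0, -0.0004, 0.02, 0, 0.1], [0, -0.0004, 0.0443, 0, 0.1], [0, -0.0004, 0.0443, 0, 0.1], [0, -0.0004, 0.0443, 0, 1], [0, -0.0004, 0.0443, 0, 1], [0, -0.0004, 0.0443, 0, 1], [0, -0.0004, 0.0443, 0, 1], [0, -0.0004, 0.0443, 0, 1]]]' --squeeze 60

```text
clock: 8.55
position: [0.6418, 0.0459, 0.0389]
ee_rot: [0.001, 0.633, 0.774, 0.001]
contact_force: [-1.6, -0.4, 6.1]
width: 0.0167
gripper_force: 63.0
```

```bash
python3 - <<'E'
from h import *
st(); rel((.6407,.046,.17,.2012),(.559,.377,.17,.3337))
E
```

```text
{'clock': 8.55, 'position': [0.6418, 0.0459, 0.0389], 'contact_force': [-1.6389, -0.4183, 6.1359], 'moment': [-0.0476, 0.2565, -0.0084], 'width': 0.0167, 'gripper_force': 62.9779} q6 -0.237
[0.0003, -0.0009, -0.1639] -0.0006
[0.426, -0.0188, -0.1642] -0.0639
```

move_arm --deltas '[[[0, 0, -0.01, 0, 1], [0, 0, -0.03, 0, 1], [0, 0, -0.07, 0, 1], [0, 0, -0.13, 0, 1], [0, 0, -0.16, 0, 1], [0, 0, -0.16, 0, 1]]]'

```text
clock: 9.15
position: [0.6434, 0.046, 0.1696]
ee_rot: [0.004, 0.633, 0.774, 0.003]
contact_force: [0.1, -0.1, -2.8]
width: 0.0164
gripper_force: 61.8
```

```bash
cat >> h.py <<'E'
def tray_shift():
    """shift (px) of the tray in the top view against the first picture"""
    import cv2
    a=cv2.imread("pics/top0.png")[125:235,75:175]; b=manip.get_image("top")[125:235,75:175,::-1]
    print("tray diff",np.abs(a.astype(int)-b).mean(axis=2).mean().round(2),[np.round(v,2) for v in cv2.phaseCorrelate(np.float32(a[:,:,0]),np.float32(b[:,:,0]))])
E
python3 - <<'E'
from h import *
st(); tray_shift(); rel((.559,.377,.17,.3337),(.559,.377,.07,.3337))
E
```

```text
{'clock': 9.15, 'position': [0.6434, 0.046, 0.1696], 'contact_force': [0.0575, -0.1038, -2.7894], 'moment': [0.0701, -0.0767, -0.0113], 'width': 0.0164, 'gripper_force': 61.8485} q6 -0.236
tray diff 21.68 [array([ 0.04, -0.  ]), np.float64(0.58)]
[0.426, -0.019, -0.0047] -0.064
[0.4261, -0.0195, 0.1203] -0.064
```

```bash
python3 - <<'E'
from h import *
import cv2
b=manip.get_image("top")[130:230,80:170,::-1]
cv2.imwrite("pics/t3.png",cv2.resize(b,None,fx=6,fy=6,interpolation=cv2.INTER_CUBIC))
E
```

```text
(no output)
```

View pics/t3.png

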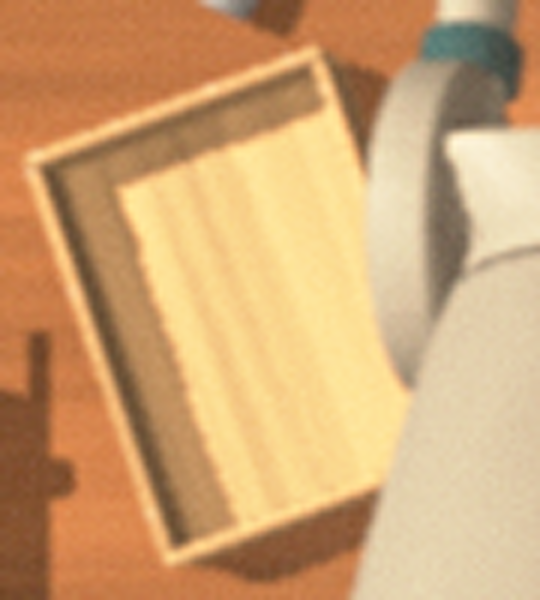

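The tray is unmoved, with corners still at (25,158), (325,48) and (165,565). I'll carry the bar to it.

move_arm --deltas '[[[0.06, -0.003, -0.005, -0.01, 1], [0.12, -0.006, -0.005, -0.02, 1], [0.18, -0.009, -0.005, -0.03, 1], [0.24, -0.012, -0.005, -0.04, 1], [0.3, -0.015, -0.005, -0.05, 1], [0.36, -0.018, -0.005, -0.06, 1], [0.42, -0.019, 0, -0.064, 1], [0.426, -0.019, 0.04, -0.064, 1], [0.4261, -0.0195, 0.09, -0.064, 1], [0.4261, -0.0195, 0.14, -0.064, 1], [0.4261, -0.0195, 0.14, -0.064, 1], [0.4261, -0.0195, 0.14, -0.064, 1]]]'

```text
clock: 10.45
position: [0.5564, 0.3762, 0.0507]
ee_rot: [-0.001, 0.58, 0.815, -0.002]
contact_force: [1.0, -0.2, -2.7]
width: 0.0167
gripper_force: 61.6
```

```bash
python3 - <<'E'
from h import *
st(); rel((.559,.377,.02,.3337))
E
```

```text
{'clock': 10.45, 'position': [0.5564, 0.3762, 0.0507], 'contact_force': [0.9817, -0.2465, -2.6978], 'moment': [0.0099, -0.0762, 0.0669], 'width': 0.0167, 'gripper_force': 61.6398} q6 0.157
[-0.0, 0.0037, 0.0383] -0.0
```

move_arm --deltas '[[[0, 0.0035, 0.015, 0, 1], [0, 0.0035, 0.03, 0, 1], [0, 0.0035, 0.041, 0, 1], [0, 0.0035, 0.041, 0, 1], [0, 0.0035, 0.041, 0, 0.1], [0, 0.0035, 0.041, 0, 0.1], [0, 0.0035, 0.041, 0, 0.1], [0, 0.0035, 0.041, 0, 0.1], [0, 0.0035, 0.02, 0, 0.1], [0, 0.0035, -0.03, 0, 0.1], [0, 0.0035, -0.09, 0, 0.1], [0, 0.0035, -0.12, 0, 0.1]]]'

```text
clock: 11.65
position: [0.5623, 0.3789, 0.154]
ee_rot: [0.002, 0.58, 0.815, 0.003]
contact_force: [0.3, 0.1, 0.3]
width: 0.0384
gripper_force: 0.0
```

```bash
python3 - <<'E'
from h import *
st(); rel((.592,.036,.15,.2012),(.592,.036,.07,.2012))
E
```

```text
{'clock': 11.65, 'position': [0.5623, 0.3789, 0.154], 'contact_force': [0.3473, 0.0589, 0.2936], 'moment': [-0.0048, -0.0653, -0.0311], 'width': 0.0384, 'gripper_force': 0.0} q6 0.157
[-0.4172, -0.1054, 0.0037] 0.0633
[-0.4173, -0.1062, 0.1037] 0.0633
```

move_arm --deltas '[[[-0.06, -0.015, 0.003, 0.01, 0.1], [-0.12, -0.03, 0.003, 0.02, 0.1], [-0.18, -0.045, 0.003, 0.03, 0.1], [-0.24, -0.06, 0.003, 0.04, 0.1], [-0.3, -0.075, 0.003, 0.05, 0.1], [-0.36, -0.09, 0.003, 0.06, 0.1], [-0.4173, -0.1056, 0.003, 0.0633, 0.1], [-0.4173, -0.1056, 0.03, 0.0633, 0.1], [-0.4173, -0.1056, 0.08, 0.0633, 0.1], [-0.4173, -0.1056, 0.1, 0.0633, 0.1], [-0.4173, -0.1056, 0.1, 0.0633, 0.1], [-0.4173, -0.1056, 0.1, 0.0633, 0.1]]]'

```text
clock: 12.85
position: [0.5906, 0.0348, 0.0696]
ee_rot: [0.0, 0.633, 0.775, 0.0]
contact_force: [0.2, 0.1, -0.2]
width: 0.0384
gripper_force: 0.0
```

```bash
python3 - <<'E'
from h import *
st(); rel((.5925,.036,.038,.2012))
E
```

```text
{'clock': 12.85, 'position': [0.5906, 0.0348, 0.0696], 'contact_force': [0.2456, 0.1182, -0.1606], 'moment': [0.0002, -0.03, -0.03], 'width': 0.0384, 'gripper_force': 0.0} q6 -0.26
[0.001, 0.0026, 0.0395] 0.0
```

move_arm --deltas '[[[0.001, 0.0026, 0.02, 0, 0.1], [0.001, 0.0026, 0.0395, 0, 0.1], [0.001, 0.0026, 0.0395, 0, 0.1], [0.001, 0.0026, 0.0395, 0, 1], [0.001, 0.0026, 0.0395, 0, 1], [0.001, 0.0026, 0.0395, 0, 1], [0.001, 0.0026, 0.0395, 0, 1], [0.001, 0.0026, 0.0395, 0, 1]]]'

```text
clock: 13.65
position: [0.5928, 0.0361, 0.0392]
ee_rot: [0.001, 0.632, 0.775, 0.001]
contact_force: [-1.3, 0.5, 6.6]
width: 0.0163
gripper_force: 62.7
```

```bash
python3 - <<'E'
from h import *
st()
E
```

```text
{'clock': 13.65, 'position': [0.5928, 0.0361, 0.0392], 'contact_force': [-1.3189, 0.4822, 6.6362], 'moment': [0.0956, 0.3044, 0.034], 'width': 0.0163, 'gripper_force': 62.6631} q6 -0.258
```

move_arm --deltas '[[[0, 0, -0.01, 0, 1], [0, 0, -0.03, 0, 1], [0, 0, -0.07, 0, 1], [0, 0, -0.13, 0, 1], [0, 0, -0.16, 0, 1], [0, 0, -0.16, 0, 1], [0, 0, -0.16, 0, 1]]]'

```text
clock: 14.35
position: [0.5912, 0.036, 0.1649]
ee_rot: [-0.0, 0.633, 0.775, -0.0]
contact_force: [-0.5, 0.5, -4.5]
width: 0.0165
gripper_force: 61.5
```

```bash
python3 - <<'E'
from h import *
st(); tray_shift(); rel((.5061,.3586,.17,.3337),(.5061,.3586,.05,.3337))
import cv2
b=manip.get_image("top")[100:230,80:290,::-1]
cv2.imwrite("pics/t4.png",cv2.resize(b,None,fx=3.8,fy=3.8,interpolation=cv2.INTER_CUBIC))
E
```

```text
{'clock': 14.35, 'position': [0.5912, 0.036, 0.1649], 'contact_force': [-0.5156, 0.5279, -4.4733], 'moment': [-0.0021, 0.0282, -0.045], 'width': 0.0165, 'gripper_force': 61.4597} q6 -0.258
tray diff 16.96 [array([0.04, 0.03]), np.float64(0.46)]
[0.4161, -0.0227, -0.0075] -0.0633
[0.4159, -0.0222, 0.1425] -0.0633
```

View pics/t4.png

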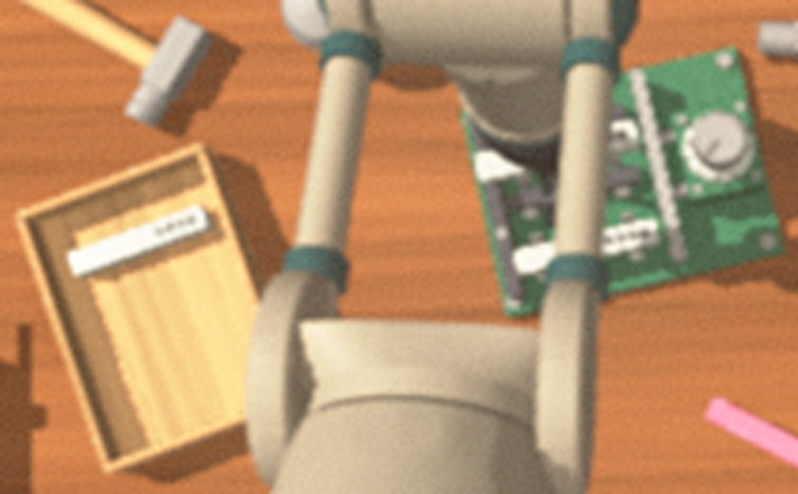

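The first struck bar lies flat in the tray at (140,240), the tray is unmoved, and the second bar is held.

move_arm --deltas '[[[0.06, -0.003, -0.0075, -0.01, 1], [0.12, -0.006, -0.0075, -0.02, 1], [0.18, -0.009, -0.0075, -0.03, 1], [0.24, -0.012, -0.0075, -0.04, 1], [0.3, -0.016, -0.0075, -0.05, 1], [0.36, -0.02, -0.0075, -0.06, 1], [0.4161, -0.0225, -0.005, -0.0633, 1], [0.416, -0.0225, 0.04, -0.0633, 1], [0.416, -0.0225, 0.09, -0.0633, 1], [0.416, -0.0225, 0.1425, -0.0633, 1], [0.416, -0.0225, 0.1425, -0.0633, 1], [0.416, -0.0225, 0.1425, -0.0633, 1]]]'

```text
clock: 15.65
position: [0.5067, 0.3579, 0.0497]
ee_rot: [-0.001, 0.58, 0.815, -0.002]
contact_force: [1.0, -0.6, -2.6]
width: 0.0166
gripper_force: 61.3
```

```bash
python3 - <<'E'
from h import *
st(); rel((.5061,.3586,.018,.3337))
E
```

```text
{'clock': 15.65, 'position': [0.5067, 0.3579, 0.0497], 'contact_force': [1.0397, -0.5978, -2.5552], 'moment': [0.0491, -0.0322, 0.0172], 'width': 0.0166, 'gripper_force': 61.2904} q6 0.169
[0.0011, -0.0003, 0.0397] -0.0
```

move_arm --deltas '[[[0, 0, 0.015, 0, 1], [0, 0, 0.03, 0, 1], [0, 0, 0.04, 0, 1], [0, 0, 0.04, 0, 1], [0, 0, 0.04, 0, 0.1], [0, 0, 0.04, 0, 0.1], [0, 0, 0.04, 0, 0.1], [0, 0, 0.04, 0, 0.1], [0, 0, 0.02, 0, 0.1], [0, 0, -0.03, 0, 0.1], [0, 0, -0.09, 0, 0.1], [0, 0, -0.12, 0, 0.1]]]'

```text
clock: 16.85
position: [0.5095, 0.3595, 0.152]
ee_rot: [0.001, 0.58, 0.815, 0.003]
contact_force: [1.0, 0.3, 0.6]
width: 0.0383
gripper_force: 0.0
```

```bash
python3 - <<'E'
from h import *
st(); rel((.543,.0263,.15,.2012),(.543,.0263,.07,.2012))
E
```

```text
{'clock': 16.85, 'position': [0.5095, 0.3595, 0.152], 'contact_force': [1.0403, 0.2604, 0.5908], 'moment': [0.0205, 0.0094, 0.0024], 'width': 0.0383, 'gripper_force': 0.0} q6 0.169
[-0.4072, -0.097, 0.0014] 0.0633
[-0.4074, -0.0976, 0.1014] 0.0633
```

move_arm --deltas '[[[-0.06, -0.014, 0.001, 0.01, 0.1], [-0.12, -0.028, 0.001, 0.02, 0.1], [-0.18, -0.042, 0.001, 0.03, 0.1], [-0.24, -0.056, 0.001, 0.04, 0.1], [-0.3, -0.07, 0.001, 0.05, 0.1], [-0.36, -0.084, 0.001, 0.06, 0.1], [-0.4074, -0.0955, 0.001, 0.0633, 0.1], [-0.4074, -0.0955, 0.03, 0.0633, 0.1], [-0.4074, -0.0955, 0.08, 0.0633, 0.1], [-0.4074, -0.0955, 0.1, 0.0633, 0.1], [-0.4074, -0.0955, 0.1, 0.0633, 0.1], [-0.4074, -0.0955, 0.1, 0.0633, 0.1]]]'

```text
clock: 18.05
position: [0.5429, 0.0255, 0.0679]
ee_rot: [0.0, 0.633, 0.775, 0.0]
contact_force: [0.6, 0.7, 0.6]
width: 0.0383
gripper_force: 0.0
```

```bash
python3 - <<'E'
from h import *
st(); rel((.5435,.0263,.038,.2012))
E
```

```text
{'clock': 18.05, 'position': [0.5429, 0.0255, 0.0679], 'contact_force': [0.5846, 0.6811, 0.639], 'moment': [0.0149, 0.0085, -0.032], 'width': 0.0383, 'gripper_force': 0.0} q6 -0.282
[0.0008, 0.0009, 0.0374] 0.0
```

move_arm --deltas '[[[0.0008, 0.0009, 0.02, 0, 0.1], [0.0008, 0.0009, 0.0374, 0, 0.1], [0.0008, 0.0009, 0.0374, 0, 0.1], [0.0008, 0.0009, 0.0374, 0, 1], [0.0008, 0.0009, 0.0374, 0, 1], [0.0008, 0.0009, 0.0374, 0, 1], [0.0008, 0.0009, 0.0374, 0, 1], [0.0008, 0.0009, 0.0374, 0, 1]]]'

```text
clock: 18.85
position: [0.5437, 0.0263, 0.0392]
ee_rot: [0.001, 0.632, 0.775, 0.001]
contact_force: [-2.1, 0.3, 7.0]
width: 0.0166
gripper_force: 62.1
```

```bash
python3 - <<'E'
from h import *
st()
E
```

```text
{'clock': 18.85, 'position': [0.5437, 0.0263, 0.0392], 'contact_force': [-2.0641, 0.312, 6.9633], 'moment': [0.0402, 0.3072, 0.0745], 'width': 0.0166, 'gripper_force': 62.1321} q6 -0.281
```

move_arm --deltas '[[[0, 0, -0.01, 0, 1], [0, 0, -0.03, 0, 1], [0, 0, -0.07, 0, 1], [0, 0, -0.13, 0, 1], [0, 0, -0.16, 0, 1], [0, 0, -0.16, 0, 1], [0, 0, -0.16, 0, 1]]]'

```text
clock: 19.55
position: [0.5423, 0.0264, 0.1651]
ee_rot: [-0.0, 0.633, 0.775, -0.0]
contact_force: [-0.9, 0.6, -4.4]
width: 0.0163
gripper_force: 60.9
```

```bash
python3 - <<'E'
from h import *
st(); tray_shift(); rel((.4532,.3403,.17,.3337),(.4532,.3403,.05,.3337))
E
```

```text
{'clock': 19.55, 'position': [0.5423, 0.0264, 0.1651], 'contact_force': [-0.898, 0.6123, -4.3893], 'moment': [-0.0148, 0.0391, -0.0229], 'width': 0.0163, 'gripper_force': 60.9461} q6 -0.281
tray diff 14.04 [array([-0.02, -0.02]), np.float64(0.45)]
[0.4065, -0.0297, -0.0071] -0.0633
[0.4063, -0.0293, 0.1429] -0.0633
```

move_arm --deltas '[[[0.06, -0.004, -0.007, -0.01, 1], [0.12, -0.008, -0.007, -0.02, 1], [0.18, -0.012, -0.007, -0.03, 1], [0.24, -0.016, -0.007, -0.04, 1], [0.3, -0.02, -0.007, -0.05, 1], [0.36, -0.025, -0.007, -0.06, 1], [0.4065, -0.0297, -0.005, -0.0633, 1], [0.4065, -0.0297, 0.04, -0.0633, 1], [0.4065, -0.0297, 0.09, -0.0633, 1], [0.4065, -0.0297, 0.1425, -0.0633, 1], [0.4065, -0.0297, 0.1425, -0.0633, 1], [0.4065, -0.0297, 0.1425, -0.0633, 1]]]'

```text
clock: 20.8
position: [0.4535, 0.3394, 0.0498]
ee_rot: [-0.001, 0.58, 0.815, -0.002]
contact_force: [1.3, 0.9, -4.1]
width: 0.0165
gripper_force: 60.8
```

```bash
python3 - <<'E'
from h import *
st(); rel((.4532,.3403,.018,.3337))
E
```

```text
{'clock': 20.8, 'position': [0.4535, 0.3394, 0.0498], 'contact_force': [1.3046, 0.9171, -4.1204], 'moment': [0.0376, -0.0531, 0.0034], 'width': 0.0165, 'gripper_force': 60.8376} q6 0.186
[0.0011, 0.0002, 0.0398] -0.0
```

move_arm --deltas '[[[0, 0, 0.015, 0, 1], [0, 0, 0.03, 0, 1], [0, 0, 0.04, 0, 1], [0, 0, 0.04, 0, 1], [0, 0, 0.04, 0, 0.1], [0, 0, 0.04, 0, 0.1], [0, 0, 0.04, 0, 0.1], [0, 0, 0.04, 0, 0.1], [0, 0, 0.02, 0, 0.1], [0, 0, -0.03, 0, 0.1], [0, 0, -0.09, 0, 0.1], [0, 0, -0.14, 0, 0.1]]]'

```text
clock: 22.0
position: [0.455, 0.3404, 0.1661]
ee_rot: [0.0, 0.58, 0.815, 0.001]
contact_force: [1.2, 0.9, 0.8]
width: 0.0384
gripper_force: 0.0
```

```bash
python3 - <<'E'
from h import *
st(); rel((.503,-.3439,.165,.1668),(.503,-.3439,.085,.1668))
E
```

```text
{'clock': 22.0, 'position': [0.455, 0.3404, 0.1661], 'contact_force': [1.1904, 0.8791, 0.7977], 'moment': [0.0199, -0.0041, -0.0132], 'width': 0.0384, 'gripper_force': 0.0} q6 0.186
[-0.8278, -0.2235, 0.0006] 0.0797
[-0.8278, -0.2237, 0.1006] 0.0797
```

move_arm --deltas '[[[-0.06, -0.0162, 0, 0.006, 0.1], [-0.12, -0.0324, 0, 0.012, 0.1], [-0.18, -0.0486, 0, 0.018, 0.1], [-0.24, -0.0648, 0, 0.024, 0.1], [-0.3, -0.081, 0, 0.03, 0.1], [-0.36, -0.0972, 0, 0.036, 0.1], [-0.42, -0.1134, 0, 0.042, 0.1], [-0.48, -0.1296, 0, 0.048, 0.1], [-0.54, -0.1458, 0, 0.054, 0.1], [-0.6, -0.162, 0, 0.06, 0.1], [-0.66, -0.1782, 0, 0.066, 0.1], [-0.7, -0.189, 0, 0.07, 0.1]]]'

```text
clock: 23.2
position: [0.4954, -0.2421, 0.1639]
ee_rot: [0.001, 0.639, 0.769, -0.0]
contact_force: [1.0, 0.2, 0.6]
width: 0.0385
gripper_force: 0.0
```

```bash
python3 - <<'E'
from h import *
st(); rel((.503,-.3439,.15,.1668),(.503,-.3439,.085,.1668))
import cv2
b=manip.get_image("top")[105:230,80:270,::-1]
cv2.imwrite("pics/t5.png",cv2.resize(b,None,fx=4,fy=4,interpolation=cv2.INTER_CUBIC))
E
```

```text
{'clock': 23.2, 'position': [0.4954, -0.2421, 0.1639], 'contact_force': [1.0159, 0.1628, 0.6266], 'moment': [-0.0202, 0.0095, -0.0015], 'width': 0.0385, 'gripper_force': 0.0} q6 -0.765
[-0.1268, -0.0141, 0.0177] 0.0085
[-0.1266, -0.0142, 0.0989] 0.0085
```

View pics/t5.png

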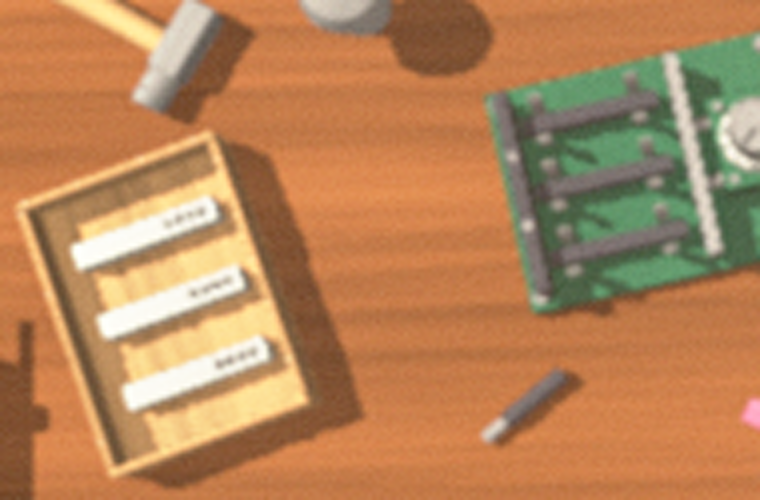

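All three struck bars lie flat in the tray at (145,235), (172,303) and (197,374), and the jig is empty. Now the rack.

move_arm --deltas '[[[-0.06, -0.007, 0.01, 0.0085, 0.1], [-0.11, -0.0135, 0.0177, 0.0085, 0.1], [-0.1267, -0.0135, 0.03, 0.0085, 0.1], [-0.1267, -0.0135, 0.07, 0.0085, 0.1], [-0.1267, -0.0135, 0.095, 0.0085, 0.1], [-0.1267, -0.0135, 0.095, 0.0085, 0.1], [-0.1267, -0.0135, 0.095, 0.0085, 0.1]]]'

```text
clock: 23.95
position: [0.5037, -0.3394, 0.0876]
ee_rot: [-0.0, 0.645, 0.765, 0.0]
contact_force: [0.7, 0.5, 0.0]
width: 0.0383
gripper_force: 0.0
```

```bash
python3 - <<'E'
from h import *
st(); rel((.504,-.3439,.044,.1668))
E
```

```text
{'clock': 23.95, 'position': [0.5037, -0.3394, 0.0876], 'contact_force': [0.6979, 0.5191, 0.0022], 'moment': [0.0132, 0.0392, 0.0013], 'width': 0.0383, 'gripper_force': 0.0} q6 -0.878
[-0.0057, -0.0006, 0.0545] 0.0014
```

move_arm --deltas '[[[-0.0057, -0.0006, 0.02, 0.0014, 0.1], [-0.0057, -0.0006, 0.04, 0.0014, 0.1], [-0.0057, -0.0006, 0.0545, 0.0014, 0.1], [-0.0057, -0.0006, 0.0545, 0.0014, 0.1], [-0.0057, -0.0006, 0.0545, 0.0014, 1], [-0.0057, -0.0006, 0.0545, 0.0014, 1], [-0.0057, -0.0006, 0.0545, 0.0014, 1], [-0.0057, -0.0006, 0.0545, 0.0014, 1], [-0.0057, -0.0006, 0.0545, 0.0014, 1]]]'

```text
clock: 24.85
position: [0.5043, -0.345, 0.0452]
ee_rot: [0.001, 0.646, 0.763, 0.0]
contact_force: [-2.5, 1.2, 5.4]
width: 0.0168
gripper_force: 61.8
```

```bash
python3 - <<'E'
from h import *
st()
E
```

```text
{'clock': 24.85, 'position': [0.5043, -0.345, 0.0452], 'contact_force': [-2.5241, 1.2032, 5.4155], 'moment': [0.1081, 0.2398, 0.075], 'width': 0.0168, 'gripper_force': 61.79} q6 -0.88
```

move_arm --deltas '[[[0, 0, -0.01, 0, 1], [0, 0, -0.03, 0, 1], [0, 0, -0.07, 0, 1], [0, 0, -0.13, 0, 1], [0, 0, -0.16, 0, 1], [0, 0, -0.16, 0, 1], [0, 0, -0.16, 0, 1]]]'

```text
clock: 25.55
position: [0.5033, -0.3441, 0.1711]
ee_rot: [-0.001, 0.646, 0.763, 0.0]
contact_force: [-1.1, 0.4, -4.6]
width: 0.0165
gripper_force: 60.7
```

```bash
python3 - <<'E'
from h import *
st(); n=place([.5927,.036,.2012],[.05,-.003,0])[0]; print(n); rel((*n[:2],.17,.2012),(*n[:2],.1,.2012))
E
```

```text
{'clock': 25.55, 'position': [0.5033, -0.3441, 0.1711], 'contact_force': [-1.0672, 0.4483, -4.6065], 'moment': [0.037, 0.0372, -0.0304], 'width': 0.0165, 'gripper_force': 60.7307} q6 -0.88
[0.64229091 0.04305278 0.        ]
[0.4485, 0.2515, 0.0017] -0.0166
[0.4484, 0.2515, 0.0892] -0.0166
```

move_arm --deltas '[[[0.05, 0.028, 0, -0.002, 1], [0.1, 0.056, 0, -0.004, 1], [0.15, 0.084, 0, -0.006, 1], [0.2, 0.112, 0, -0.008, 1], [0.25, 0.14, 0, -0.01, 1], [0.3, 0.168, 0, -0.012, 1], [0.35, 0.196, 0, -0.014, 1], [0.4, 0.224, 0, -0.016, 1], [0.4485, 0.2515, 0, -0.0166, 1], [0.4485, 0.2515, 0.05, -0.0166, 1], [0.4485, 0.2515, 0.1, -0.0166, 1], [0.4485, 0.2515, 0.1, -0.0166, 1]]]'

```text
clock: 26.75
position: [0.6356, 0.0435, 0.083]
ee_rot: [-0.008, 0.632, 0.775, -0.006]
contact_force: [-2.1, -0.1, -4.1]
width: 0.0165
gripper_force: 60.6
```

move_arm --deltas '[[[0, 0, 0, 0, 1], [0, 0, 0, 0, 1], [0, 0, 0, 0, 1]]]'

```text
clock: 27.05
position: [0.6443, 0.0421, 0.094]
ee_rot: [0.002, 0.633, 0.774, 0.001]
contact_force: [0.5, 0.7, -3.8]
width: 0.0165
gripper_force: 60.6
```

```bash
python3 - <<'E'
from h import *
st(); rel((.6423,.043,.064,.2012),(.6423,.043,.039,.2012))
E
```

```text
{'clock': 27.05, 'position': [0.6443, 0.0421, 0.094], 'contact_force': [0.5431, 0.6689, -3.7997], 'moment': [-0.0343, 0.0451, -0.054], 'width': 0.0165, 'gripper_force': 60.6004} q6 -0.243
[0.0017, -0.0024, 0.0375] -0.0003
[0.0017, -0.0025, 0.0687] -0.0003
```

move_arm --deltas '[[[0.0017, -0.0024, 0.02, 0, 1], [0.0017, -0.0024, 0.0375, 0, 1], [0.0017, -0.0024, 0.0375, 0, 1], [0.0017, -0.0024, 0.0375, 0, 1], [0.0017, -0.0024, 0.0375, 0, 1], [0.0017, -0.0024, 0.0375, 0, 1]]]'

```text
clock: 27.65
position: [0.6413, 0.0434, 0.0627]
ee_rot: [0.001, 0.633, 0.775, 0.001]
contact_force: [-0.3, 0.2, -4.1]
width: 0.0164
gripper_force: 60.6
```

```bash
python3 - <<'E'
from h import *
st(); rel((.6423,.043,.039,.2012))
E
```

```text
{'clock': 27.65, 'position': [0.6413, 0.0434, 0.0627], 'contact_force': [-0.3419, 0.2419, -4.1133], 'moment': [0.0174, -0.0245, 0.0288], 'width': 0.0164, 'gripper_force': 60.583} q6 -0.242
[-0.0008, 0.001, 0.0296] -0.0
```

move_arm --deltas '[[[-0.0006, 0.001, 0.01, 0, 1], [-0.0006, 0.001, 0.02, 0, 1], [-0.0006, 0.001, 0.028, 0, 1], [-0.0006, 0.001, 0.028, 0, 1], [-0.0006, 0.001, 0.028, 0, 1]]]'

```text
clock: 28.15
position: [0.6414, 0.0432, 0.0392]
ee_rot: [-0.0, 0.633, 0.775, -0.0]
contact_force: [0.5, 0.0, -0.8]
width: 0.0165
gripper_force: 61.1
```

```bash
python3 - <<'E'
from h import *
st()
E
```

```text
{'clock': 28.15, 'position': [0.6414, 0.0432, 0.0392], 'contact_force': [0.4807, 0.0312, -0.7553], 'moment': [0.003, 0.0377, -0.0118], 'width': 0.0165, 'gripper_force': 61.0577} q6 -0.242
```

The rail now carries the bar's weight, so I'll release and rise.

move_arm --deltas '[[[0, 0, 0, 0, 0.1], [0, 0, 0, 0, 0.1], [0, 0, 0, 0, 0.1], [0, 0, 0, 0, 0.1], [0, 0, -0.02, 0, 0.1], [0, 0, -0.06, 0, 0.1], [0, 0, -0.12, 0, 0.1], [0, 0, -0.16, 0, 0.1], [0, 0, -0.16, 0, 0.1], [0, 0, -0.16, 0, 0.1]]]'

```text
clock: 29.15
position: [0.6418, 0.0431, 0.1684]
ee_rot: [0.001, 0.633, 0.775, 0.001]
contact_force: [0.9, -0.1, -0.6]
width: 0.0385
gripper_force: 0.0
```

```bash
python3 - <<'E'
from h import *
st(); rel((.4045,-.3545,.165,.1668),(.4045,-.3545,.085,.1668))
E
```

```text
{'clock': 29.15, 'position': [0.6418, 0.0431, 0.1684], 'contact_force': [0.8798, -0.1004, -0.5852], 'moment': [-0.0462, 0.014, 0.028], 'width': 0.0385, 'gripper_force': 0.0} q6 -0.242
[-0.4278, -0.3899, 0.0037] 0.0164
[-0.4277, -0.3901, 0.1037] 0.0164
```

move_arm --deltas '[[[-0.043, -0.039, 0.003, 0.002, 0.1], [-0.086, -0.078, 0.003, 0.004, 0.1], [-0.129, -0.117, 0.003, 0.006, 0.1], [-0.172, -0.156, 0.003, 0.008, 0.1], [-0.215, -0.195, 0.003, 0.01, 0.1], [-0.258, -0.234, 0.003, 0.012, 0.1], [-0.301, -0.273, 0.003, 0.014, 0.1], [-0.344, -0.312, 0.003, 0.016, 0.1], [-0.387, -0.351, 0.003, 0.0164, 0.1], [-0.4278, -0.39, 0.003, 0.0164, 0.1], [-0.4278, -0.39, 0.003, 0.0164, 0.1], [-0.4278, -0.39, 0.003, 0.0164, 0.1]]]'

```text
clock: 30.35
position: [0.4029, -0.3543, 0.1632]
ee_rot: [-0.002, 0.647, 0.763, 0.001]
contact_force: [0.4, 0.4, -0.7]
width: 0.0382
gripper_force: 0.0
```

move_arm --deltas '[[[0, 0, 0.03, 0, 0.1], [0, 0, 0.06, 0, 0.1], [0, 0, 0.095, 0, 0.1], [0, 0, 0.095, 0, 0.1], [0, 0, 0.095, 0, 0.1]]]'

```text
clock: 30.85
position: [0.4045, -0.353, 0.0886]
ee_rot: [-0.001, 0.645, 0.764, 0.0]
contact_force: [-0.4, -0.9, 0.1]
width: 0.0385
gripper_force: 0.0
```

```bash
python3 - <<'E'
from h import *
st(); rel((.4045,-.3545,.044,.1668))
E
```

```text
{'clock': 30.85, 'position': [0.4045, -0.353, 0.0886], 'contact_force': [-0.3614, -0.933, 0.1278], 'moment': [-0.0447, -0.0212, -0.0291], 'width': 0.0385, 'gripper_force': 0.0} q6 -1.016
[-0.002, -0.0003, 0.0557] 0.0008
```

move_arm --deltas '[[[-0.002, -0.0003, 0.02, 0.001, 0.1], [-0.002, -0.0003, 0.04, 0.001, 0.1], [-0.002, -0.0003, 0.0557, 0.001, 0.1], [-0.002, -0.0003, 0.0557, 0.001, 0.1], [-0.002, -0.0003, 0.0557, 0.001, 1], [-0.002, -0.0003, 0.0557, 0.001, 1], [-0.002, -0.0003, 0.0557, 0.001, 1], [-0.002, -0.0003, 0.0557, 0.001, 1], [-0.002, -0.0003, 0.0557, 0.001, 1]]]'

```text
clock: 31.75
position: [0.4046, -0.3566, 0.0456]
ee_rot: [0.001, 0.647, 0.763, -0.0]
contact_force: [-1.6, 1.4, 5.9]
width: 0.016
gripper_force: 61.4
```

```bash
python3 - <<'E'
from h import *
st()
E
```

```text
{'clock': 31.75, 'position': [0.4046, -0.3566, 0.0456], 'contact_force': [-1.616, 1.3579, 5.8819], 'moment': [0.1273, 0.1614, 0.0822], 'width': 0.016, 'gripper_force': 61.4363} q6 -1.016
```

move_arm --deltas '[[[0, 0, -0.01, 0, 1], [0, 0, -0.03, 0, 1], [0, 0, -0.07, 0, 1], [0, 0, -0.13, 0, 1], [0, 0, -0.16, 0, 1], [0, 0, -0.16, 0, 1], [0, 0, -0.16, 0, 1]]]'

```text
clock: 32.45
position: [0.4038, -0.3556, 0.172]
ee_rot: [-0.0, 0.647, 0.763, 0.0]
contact_force: [-0.5, -0.9, -4.2]
width: 0.0163
gripper_force: 60.4
```

```bash
python3 - <<'E'
from h import *
st(); n=place([.5927,.036,.2012],[-.05,-.003,0])[0]; print(n); rel((*n[:2],.17,.2012),(*n[:2],.1,.2012))
E
```

```text
{'clock': 32.45, 'position': [0.4038, -0.3556, 0.172], 'contact_force': [-0.502, -0.9401, -4.1528], 'moment': [0.0082, 0.02, -0.0365], 'width': 0.0163, 'gripper_force': 60.4012} q6 -1.016
[0.54430816 0.02306825 0.        ]
[0.4381, 0.2508, 0.0027] -0.0174
[0.438, 0.2509, 0.0902] -0.0174
```

move_arm --deltas '[[[0.05, 0.0288, 0, -0.002, 1], [0.1, 0.0576, 0, -0.004, 1], [0.15, 0.0864, 0, -0.006, 1], [0.2, 0.1152, 0, -0.008, 1], [0.25, 0.144, 0, -0.01, 1], [0.3, 0.1728, 0, -0.012, 1], [0.35, 0.2016, 0, -0.014, 1], [0.4, 0.23, 0, -0.016, 1], [0.436, 0.2508, 0, -0.0174, 1], [0.436, 0.2508, 0.05, -0.0174, 1], [0.436, 0.2508, 0.1, -0.0174, 1], [0.436, 0.2508, 0.1, -0.0174, 1]]]'

```text
clock: 33.65
position: [0.5381, 0.0219, 0.0854]
ee_rot: [-0.007, 0.632, 0.775, -0.005]
contact_force: [-1.7, 0.7, -4.5]
width: 0.0165
gripper_force: 60.3
```

move_arm --deltas '[[[0, 0, 0.015, 0, 1], [0, 0, 0.015, 0, 1], [0, 0, 0.015, 0, 1], [0, 0, 0.015, 0, 1]]]'

```text
clock: 34.05
position: [0.5461, 0.0205, 0.0819]
ee_rot: [0.001, 0.633, 0.774, 0.001]
contact_force: [0.5, -0.5, -2.7]
width: 0.0167
gripper_force: 60.3
```

```bash
python3 - <<'E'
from h import *
st(); n=place([.5927,.036,.2012],[-.05,-.0045,0])[0]; print(n); rel((*n[:2],.062,.2012),(*n[:2],.039,.2012))
E
```

```text
{'clock': 34.05, 'position': [0.5461, 0.0205, 0.0819], 'contact_force': [0.4621, -0.5299, -2.7489], 'moment': [-0.0386, -0.0048, -0.0454], 'width': 0.0167, 'gripper_force': 60.299} q6 -0.291
[0.54460793 0.02159851 0.        ]
[0.0017, -0.0016, 0.0249] -0.0003
[0.0017, -0.0017, 0.0537] -0.0003
```

move_arm --deltas '[[[0.0017, -0.0016, 0.0249, 0, 1], [0.0017, -0.0016, 0.0249, 0, 1], [0.0017, -0.0016, 0.0249, 0, 1], [0.0017, -0.0016, 0.0249, 0, 1], [0.0017, -0.0016, 0.0249, 0, 1]]]'

```text
clock: 34.55
position: [0.5442, 0.0219, 0.0615]
ee_rot: [0.001, 0.633, 0.775, 0.001]
contact_force: [-0.2, 0.8, -2.3]
width: 0.0165
gripper_force: 60.3
```

```bash
python3 - <<'E'
from h import *
st(); rel((.5446,.0216,.039,.2012))
E
```

```text
{'clock': 34.55, 'position': [0.5442, 0.0219, 0.0615], 'contact_force': [-0.2075, 0.7608, -2.3487], 'moment': [0.0528, 0.0048, -0.0281], 'width': 0.0165, 'gripper_force': 60.2863} q6 -0.289
[-0.0004, 0.0004, 0.0282] -0.0
```

move_arm --deltas '[[[0, 0, 0.01, 0, 1], [0, 0, 0.02, 0, 1], [0, 0, 0.027, 0, 1], [0, 0, 0.027, 0, 1], [0, 0, 0.027, 0, 1]]]'

```text
clock: 35.05
position: [0.543, 0.022, 0.0396]
ee_rot: [-0.0, 0.632, 0.775, -0.0]
contact_force: [-3.1, -0.1, 6.4]
width: 0.0168
gripper_force: 61.8
```

```bash
python3 - <<'E'
from h import *
st()
E
```

```text
{'clock': 35.05, 'position': [0.543, 0.022, 0.0396], 'contact_force': [-3.1051, -0.1241, 6.4459], 'moment': [-0.0122, 0.4321, -0.023], 'width': 0.0168, 'gripper_force': 61.7758} q6 -0.289
```

Contact is at the home height, so I'll release, rise and look.

move_arm --deltas '[[[0, 0, 0, 0, 0.1], [0, 0, 0, 0, 0.1], [0, 0, 0, 0, 0.1], [0, 0, 0, 0, 0.1], [0, 0, -0.02, 0, 0.1], [0, 0, -0.06, 0, 0.1], [0, 0, -0.12, 0, 0.1], [-0.1, -0.1, -0.16, 0, 0.1], [-0.16, -0.15, -0.16, 0, 0.1], [-0.22, -0.2, -0.16, 0, 0.1], [-0.22, -0.2, -0.16, 0, 0.1], [-0.22, -0.2, -0.16, 0, 0.1]]]'

```text
clock: 36.25
position: [0.4204, -0.1843, 0.1674]
ee_rot: [0.0, 0.633, 0.774, -0.0]
contact_force: [0.8, -0.1, 0.2]
width: 0.0384
gripper_force: 0.0
```

```bash
python3 - <<'E'
from h import *
st(); tray_shift()
import cv2
b=manip.get_image("top")[105:180,195:290,::-1];a=manip.get_image("side")[130:230,240:340,::-1]
cv2.imwrite("pics/j6.png",np.hstack([cv2.resize(b,(400,316),interpolation=cv2.INTER_CUBIC),cv2.resize(a,(400,316),interpolation=cv2.INTER_CUBIC)]))
rel((.615,-.0773,.15,1.45))
E
```

```text
{'clock': 36.25, 'position': [0.4204, -0.1843, 0.1674], 'contact_force': [0.7627, -0.1395, 0.2099], 'moment': [0.0159, -0.0368, -0.0154], 'width': 0.0384, 'gripper_force': 0.0} q6 -0.765
tray diff 9.08 [array([ 0.12, -0.  ]), np.float64(0.65)]
[0.084, 0.2639, 0.0217] -0.5986
```

View pics/j6.png

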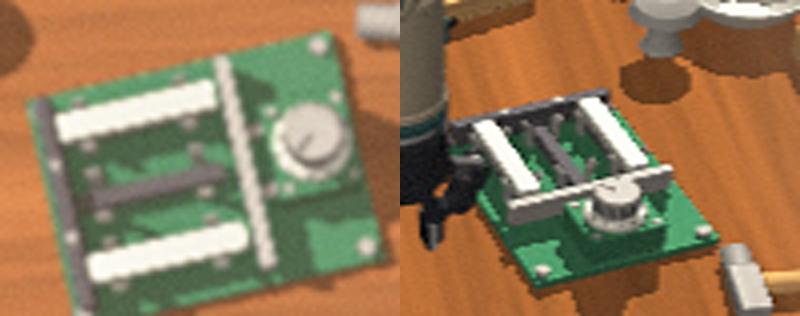

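Both fresh bars lie home in the outer nests, at (135,110) and (165,252) in the left crop, with the clamp open. Now I'll close the knob, starting from yaw 1.9.

move_arm --deltas '[[[0.028, 0.088, 0.01, -0.07, -1], [0.056, 0.176, 0.02, -0.14, -1], [0.084, 0.2639, 0.0217, -0.21, -1], [0.084, 0.2639, 0.0217, -0.28, -1], [0.084, 0.2639, 0.0217, -0.35, -1], [0.084, 0.2639, 0.0217, -0.42, -1], [0.084, 0.2639, 0.0217, -0.49, -1], [0.084, 0.2639, 0.0217, -0.56, -1], [0.084, 0.2639, 0.0217, -0.63, -1], [0.084, 0.2639, 0.0217, -0.7, -1], [0.084, 0.2639, 0.0217, -0.77, -1], [0.084, 0.2639, 0.0217, -0.811, -1]]]'

```text
clock: 37.6
position: [0.6155, -0.0723, 0.1491]
ee_rot: [-0.0, -0.167, 0.986, 0.001]
contact_force: [-0.2, -0.2, 0.4]
width: 0.0852
gripper_force: 0.0
```

move_arm --deltas '[[[0, 0, 0.03, 0, -1], [0, 0, 0.06, 0, -1], [0, 0, 0.06, 0, -1], [0, 0, 0.06, 0, -1]]]'

```text
clock: 38.0
position: [0.6154, -0.0731, 0.1013]
ee_rot: [-0.0, -0.164, 0.986, 0.0]
contact_force: [-0.4, 0.2, 0.1]
width: 0.0855
gripper_force: 0.0
```

```bash
python3 - <<'E'
from h import *
st(); rel((.615,-.0773,.0735,1.9))
E
```

```text
{'clock': 38.0, 'position': [0.6154, -0.0731, 0.1013], 'contact_force': [-0.4148, 0.1643, 0.1102], 'moment': [0.0339, 0.0312, -0.0386], 'width': 0.0855, 'gripper_force': 0.0} q6 -2.132
[0.0021, -0.0049, 0.0347] 0.0005
```

move_arm --deltas '[[[0.0021, -0.0049, 0.012, 0, -1], [0.0021, -0.0049, 0.0335, 0, -1], [0.0021, -0.0049, 0.0335, 0, -1], [0.0021, -0.0049, 0.0335, 0, 1], [0.0021, -0.0049, 0.0335, 0, 1], [0.0021, -0.0049, 0.0335, 0, 1], [0.0021, -0.0049, 0.0335, 0, 1], [0.0021, -0.0049, 0.0335, 0, 1], [0.0021, -0.0049, 0.0335, 0, 1], [0.0021, -0.0049, 0.0335, 0, 1]]]' --squeeze 40

```text
clock: 39.0
position: [0.615, -0.0773, 0.0763]
ee_rot: [0.001, -0.163, 0.987, 0.001]
contact_force: [-1.4, 3.6, 5.3]
width: 0.0381
gripper_force: 40.3
```

```bash
python3 - <<'E'
from h import *
st()
E
```

```text
{'clock': 39.0, 'position': [0.615, -0.0773, 0.0763], 'contact_force': [-1.4286, 3.6029, 5.2708], 'moment': [0.614, 0.2803, -0.0573], 'width': 0.0381, 'gripper_force': 40.2936} q6 -2.139
```

move_arm --deltas '[[[0, 0, 0, 0.07, 1], [0, 0, 0, 0.14, 1], [0, 0, 0, 0.21, 1], [0, 0, 0, 0.28, 1], [0, 0, 0, 0.35, 1], [0, 0, 0, 0.42, 1], [0, 0, 0, 0.49, 1], [0, 0, 0, 0.56, 1], [0, 0, 0, 0.63, 1], [0, 0, 0, 0.7, 1], [0, 0, 0, 0.77, 1], [0, 0, 0, 0.84, 1]]]'

```text
clock: 40.2
position: [0.6149, -0.0774, 0.0763]
ee_rot: [-0.0, 0.658, 0.753, 0.001]
contact_force: [-1.3, 3.5, 5.2]
width: 0.0387
gripper_force: 40.3
```

```bash
python3 - <<'E'
from h import *
st()
E
```

```text
{'clock': 40.2, 'position': [0.6149, -0.0774, 0.0763], 'contact_force': [-1.2709, 3.5137, 5.2024], 'moment': [0.5895, 0.3273, 0.0323], 'width': 0.0387, 'gripper_force': 40.313} q6 -0.374
```

move_arm --deltas '[[[0, 0, 0, 0.07, 1], [0, 0, 0, 0.14, 1], [0, 0, 0, 0.2, 1], [0, 0, 0, 0.2, 1]]]'

```text
clock: 40.6
position: [0.6149, -0.0774, 0.0763]
ee_rot: [-0.001, 0.799, 0.601, 0.001]
contact_force: [-1.7, 3.7, 4.6]
width: 0.0384
gripper_force: 40.3
```

```bash
python3 - <<'E'
from h import *
st()
E
```

```text
{'clock': 40.6, 'position': [0.6149, -0.0774, 0.0763], 'contact_force': [-1.6975, 3.6859, 4.6245], 'moment': [0.5585, 0.3417, 0.0059], 'width': 0.0384, 'gripper_force': 40.3368} q6 0.041
```

move_arm --deltas '[[[0, 0, 0, 0.06, 1], [0, 0, 0, 0.12, 1], [0, 0, 0, 0.18, 1], [0, 0, 0, 0.24, 1]]]'

```text
clock: 41.0
position: [0.6149, -0.0774, 0.0763]
ee_rot: [-0.001, 0.924, 0.382, 0.001]
contact_force: [-2.2, 3.7, 4.7]
width: 0.0382
gripper_force: 40.3
```

```bash
python3 - <<'E'
from h import *
st()
E
```

```text
{'clock': 41.0, 'position': [0.6149, -0.0774, 0.0763], 'contact_force': [-2.2078, 3.7272, 4.6883], 'moment': [0.7049, 0.3646, 0.1691], 'width': 0.0382, 'gripper_force': 40.3424} q6 0.546
```

move_arm --deltas '[[[0, 0, 0, 0.06, 1], [0, 0, 0, 0.12, 1], [0, 0, 0, 0.18, 1], [0, 0, 0, 0.24, 1]]]'

```text
clock: 41.4
position: [0.6149, -0.0773, 0.0763]
ee_rot: [-0.001, 0.99, 0.141, 0.0]
contact_force: [-1.5, 4.2, 5.4]
width: 0.038
gripper_force: 40.4
```

```bash
python3 - <<'E'
from h import *
st()
E
```

```text
{'clock': 41.4, 'position': [0.6149, -0.0773, 0.0763], 'contact_force': [-1.4699, 4.2223, 5.4381], 'moment': [0.6381, 0.3137, 0.1186], 'width': 0.038, 'gripper_force': 40.3596} q6 1.049
```

Torque jumped to about 0.15 N m between 2.2 and 2.7 rad, so the ratchet is slipping (0.5 to 1.0 rad so far). I'll turn a little more, then release and withdraw.

move_arm --deltas '[[[0, 0, 0, 0.06, 1], [0, 0, 0, 0.12, 1], [0, 0, 0, 0.14, 1], [0, 0, 0, 0.14, 1]]]'

```text
clock: 41.8
position: [0.6149, -0.0773, 0.0763]
ee_rot: [-0.001, 1.0, -0.004, 0.0]
contact_force: [-2.6, 3.4, 5.2]
width: 0.0385
gripper_force: 40.4
```

move_arm --deltas '[[[0, 0, 0, 0, -1], [0, 0, 0, 0, -1], [0, 0, 0, 0, -1], [0, 0, 0, 0, -1], [0, 0, 0, 0, -1], [0, 0, -0.03, 0, -1], [0, 0, -0.08, 0, -1], [0, 0, -0.14, 0, -1], [0.1, 0.05, -0.16, 0, -1], [0.16, 0.1, -0.16, 0, -1], [0.2, 0.14, -0.16, 0, -1], [0.2, 0.14, -0.16, 0, -1]]]'

```text
clock: 43.0
position: [0.7758, -0.1929, 0.2032]
ee_rot: [0.0, 1.0, -0.003, 0.0]
contact_force: [0.1, 1.9, 0.3]
width: 0.0851
gripper_force: 0.0
```

```bash
python3 - <<'E'
from h import *
st(); tray_shift()
import cv2
b=manip.get_image("top")[100:230,75:335,::-1];a=manip.get_image("side")[100:230,200:350,::-1]
cv2.imwrite("pics/j7.png",cv2.resize(b,(800,400),interpolation=cv2.INTER_CUBIC))
cv2.imwrite("pics/j8.png",cv2.resize(a,(690,598),interpolation=cv2.INTER_CUBIC))
E
```

```text
{'clock': 43.0, 'position': [0.7758, -0.1929, 0.2032], 'contact_force': [0.1392, 1.9117, 0.2969], 'moment': [-0.0217, -0.0325, 0.0103], 'width': 0.0851, 'gripper_force': 0.0} q6 1.246
tray diff 28.44 [array([0.28, 0.19]), np.float64(0.39)]
```

View pics/j7.png

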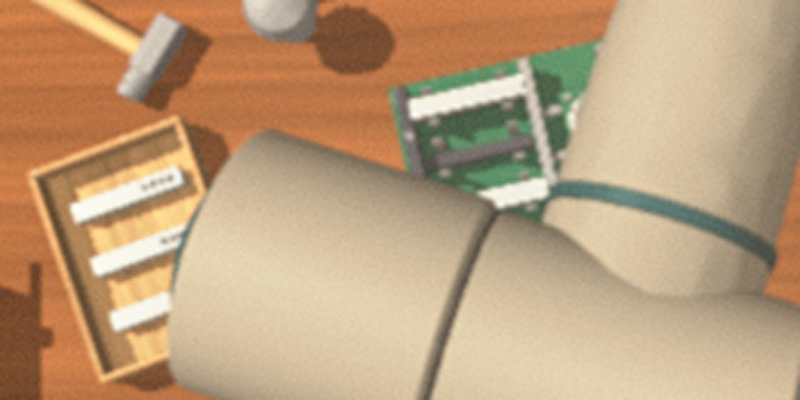

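The top view shows both bars seated between the stop (400,115) and the closed jaw (540,130), and the struck bars still in the tray. One last look from the side.

View pics/j8.png

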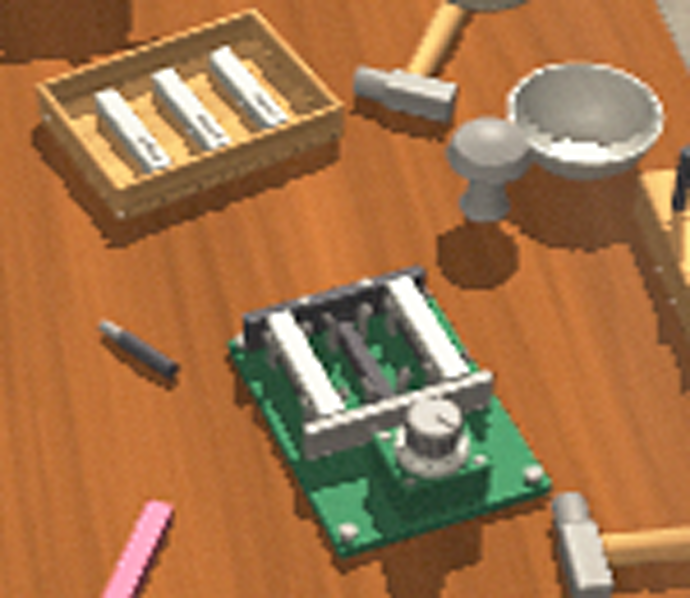

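The side view shows the three struck bars flat in the tray, both fresh bars clamped flat in the jig, and the stake and punch undisturbed. I'm handing in.

```bash
python3 -c "
from rig import manip
print(manip.sign_off())"
```

```text
the job is handed in; nothing more can be done
None
```

I handed the job in after about 43 s: three struck bars lie flat in the tray and both fresh bars are clamped in the jig's outer nests; ratchet slip, estimated from the torque jump, is 0.8–1.3 rad, and the hand-in returned no verdict.

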